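Half-light check on a bench photometer

ROBOT

A 6-joint arm with a two-finger parallel gripper is mounted at the origin on the work surface. World frame = base frame: x ahead of the robot, y to its left, z up, the work surface at z = 0. Lengths are in mm, angles in rad, forces in N, time in s.
With the tool pointing down it reaches from about 300 to 750 mm from the base axis. Payload 8.5 kg.
Tool frame: the origin (TCP) lies between the finger pads; the fingertips stand 17 mm ahead of it and the grasp point (between the pads) lies 2 mm behind it; z points along the fingers, y is the direction in which the jaws open and shut (so a half turn about z gives the same grasp; the last joint's range is limited). The gripper opens to 88 mm and grips with 3 to 60 N. Pads are 18 mm wide; open, the fingers measure 123 mm over their backs; the gripper's body (75 mm by 187 mm) begins 45 mm behind the grasp point.
Start: joints at [-1.393, 0.381, 1.297, -0, 1.464, -0.215], TCP at [210.52, -508.096, 228.248] pointing down, gripper open.
Joint ranges: [-3.11, 3.11], [-0.89, 2.33], [0.22, 2.48], [-1.42, 4.56], [0.17, 2.85], [-2.88, 2.88]. Speed limits (rad/s): [2.39, 2.39, 3.14, 3.14, 3.14, 3.14].

INTERFACE

Orientations are given as a rotation vector (axis times angle).
In Python, from cell import sense, capture, sign_off, find_in, cut_out gives the robot as it stands. The module is installed in compiled form; this text tells all that it offers.
- The arm moves only by the shell command python3 -m pendant 'ROWS' [FORCE]. ROWS is JSON, a list of rows, each an object of numbers: "tx", "ty", "tz": the shift along the tool's x, y, z each as a share of 0.5 m, from -1 to 1; "rx", "ry", "rz": the turn, a rotation vector about the tool's x, y, z each as a share of 60 degrees, from -1 to 1; "grip": the opening, from 0 (shut) to 1 (fully open). In form: [{"tx": .., "ty": .., "tz": .., "rx": .., "ry": .., "rz": .., "grip": ..}, ...]. A call has 1 to 8 rows; each row is the pose to reach, as a shift and turn from the pose commanded when the call began, along the tool's axes at that moment; what a row does not reach only later rows make up. A row lasts 1/10 s, in which the tool goes at most 50 mm and 8.59 degrees, less where a joint would pass 70% of its speed; a pose out of reach is approached as far as the arm can. A call with a number of a shift or a turn outside -1 to 1 is refused whole. A call with a gripper value outside its range is refused whole. The fingers move at their own pace and stop on an object; FORCE is the grip in N (left out, the last holds). Time passes only in rows, so rows that repeat a pose let the fingers close. It gives the time, the measured TCP pose, the force and the opening at its end, in the units of the state.
- sense(): the state, without advancing time (a new reading comes with each control period).
- capture(name): name is "scene" or "top"; returns a dict with "img" (400x640x3 uint8, red, green, blue), "z_map" (400x640 float32, mm along the optical axis (not along the pixel's ray), 0 where there is no reading), "fovy" (degrees; the focal length in pixels is half the picture's height over the tangent of half this angle, whatever the lens; pixels are square), "cx", "cy" (the principal point, pixels), "R" (3x3) and "t" (3): a world point X has camera coordinates R X + t. Camera axes: x right, y down, z forward; pixel columns grow to the right and rows downward; lengths in mm; the calibration is good to about 2 mm. A picture is of the moment at which its call begins.
- sign_off(): hands the job in, once; it reports no verdict.
Trained networks look in a picture, given as the dict that the camera call returned (one of the last four; its "shot" number tells which), for a name from the list of things; names that differ only in an ending like _2 or _b are one class to them, and where a whole thing is asked for, a point or a joint stands for the part that bears it (a point fixed in the world has none). Each returns a list of dicts, best first, with "conf" (0 to 1); they miss things now and then, are a little off and sometimes report something else, mostly with a low value. They report only what shows in the picture. A call takes as long as a camera call.
- find_in(picture, query): "point" ([row, column] as shares, 0 to 1, of the picture: columns of its width, rows of its height, amid what is visible of it).
- cut_out(picture, query): "region" (400x640 bool, what is visible of it) and "point" ([row, column] as shares, 0 to 1, of the picture: columns of its width, rows of its height, amid what is visible of it).
The state is a dict: "time_s": time; "qpos": joint angles; "joint_vel": joint speeds; "effort": joint torques, N m; "eef_pos": TCP position; "ee_rot": TCP orientation; "force": force on the tool from outside, world axes, zero at the start; "ft_torque": the same for the moment, N m; "width": opening from 0.0 (shut) to 1.0 (fully open).
Only numpy, scipy, OpenCV 4.12 (cv2) and the standard library are available. Lean on these libraries where they do the work, as an engineer would, in place of code of your own. Each camera call takes 0.05 s, during which the arm holds its last target. There are 200 camera calls.

TASK

Reset the photometer's interlock by pulling its teal chamber door all the way down to its stop by the yellow tab and pushing it fully shut again; then slide the spring-loaded beam shutter on its top, by the orange lever, to the red half-open mark and finish while still holding it there against its spring, with the door shut. Never let the shutter go far past half (full light harms the detector), and leave the wash bottle, vial, beaker and mouse standing where they are.

Things in the scene. Friction and masses are not known exactly. Their poses are not given: they have to be found in the camera images.
- photometer: white bench photometer fixed to the bench, 170 (x) x 240 (y) x 150 mm high; origin: centre of its underside; x points to its back, y to the left as the robot faces it, z up; yaw up to 0.25 rad. On its flat top two aluminium rails (6 mm high, 150 mm long along y, 16 mm wide, at 41 mm before and behind the centre) guide the shutter, marked black at closed, red at half, black at full travel
- flap (a joint): teal chamber door on the photometer's front, hinged along its lower edge: 0 = shut, 0.75 rad = fully down at its stop. Starts shut or ajar (up to 0.25). 200 mm wide, 10 mm thick, its upper edge level with the photometer's top (105 mm above the hinge). A stiff hinge (about 2 N at the tab) keeps it where it is left
- flap_tab (a point): grip point of the yellow tab that stands up from the middle of the door's upper edge, in line with the door: tab 30 mm wide (photometer y), 12 mm thick, 46 mm tall; this point is on its centre line, 27 mm above the door's upper edge and 19 mm below the tab's top, 132 mm from the hinge. 177 mm above the bench when shut. Can be pinched across its 30 mm width from above and led along an arc about the hinge
- flap_hinge (a point): middle of the door's hinge line, which runs along the photometer's y, 45 mm above the bench, 91 mm in front of the photometer's centre; as the door opens its top comes forward (photometer -x) and down
- shutter (a joint): travel of the beam shutter along the photometer's +y (to the left as the robot faces it): 0 = closed, where the spring holds it, 0.030 m = half (red marks), 0.060 m = fully open. Spring force rises from 3 N at 0 through 6.6 N at half to 10.2 N at full; let go, it slides shut
- shutter_grip (a point): grip point of the orange lever upright on the shutter blade (black plate 64 x 60 x 3 mm, orange line across it in line with the lever, to be brought to the red marks): lever 14 mm wide along the slide (photometer y), 24 mm along photometer x, 45 mm tall; this point is on its centre line, 21 mm below its top, 178.5 mm above the bench, 24 mm above the blade
- sample_vial: small glass vial, teal cap, 24 mm wide, 42 mm tall, loose on the rear left (as the robot sees it) of the photometer's top (150 mm up); origin: centre of its underside; a bystander
- wash_bottle: white plastic bottle, 64 mm wide, 150 mm tall, loose, standing left of the photometer; origin: centre of its underside; a bystander
- beaker: glass beaker, 72 mm wide, 85 mm tall, loose, right of the photometer; origin: centre of its underside; a bystander
- mouse: grey computer mouse, 100 x 60 x 30 mm, loose, on the right of the bench; origin: centre of its underside; a bystander

How it is judged:
By the outcome, as a careful person would: the job done as asked, in the order asked, and still so for the second after the job is handed in, while the arm keeps its last pose, push and grip.
It also fails if it takes over 54 s, if anything falls off the work surface, if the arm or the gripper's body presses on something with over 40 N, if the wrist force passes 120 N, or if a joint passes its speed limit or range.

## Working session

There is one attempt and no reset: what is moved stays moved. The work goes in short steps, Python scripts to look and compute and a shell command to move; the robot and the scene stay as the last step left them, time stands still between calls to the robot, and variables do not carry over. Pictures are saved under pics/ and viewed, about 8 in all and at most 12, crops included, and the job is handed in when it is done.

```bash
mkdir -p pics
cat > h.py <<'E'
import numpy as np, cv2
from cell import *
from scipy.spatial.transform import Rotation as Ro
def deproj(p,r,c):
    f=200/np.tan(np.radians(p["fovy"])/2)
    z=p["z_map"][r,c]
    X=np.stack([(c-p["cx"])/f*z,(r-p["cy"])/f*z,z],-1)
    return (X-p["t"])@p["R"]
def cloud(p,m):
    r,c=np.nonzero(m&(p["z_map"]>0)); return deproj(p,r,c)
def rows(target,rot=None):
    s=sense(); R=Ro.from_rotvec(s["ee_rot"])
    d=R.inv().apply(np.array(target)-s["eef_pos"])/500
    o=[d.round(4)]
    if rot is not None: o.append(((R.inv()*rot).as_rotvec()/np.radians(60)).round(4))
    return o
E
python3 - <<'E'
from h import *
s=sense();print(s["eef_pos"],s["ee_rot"],s["width"],s["time_s"])
print(Ro.from_rotvec(s["ee_rot"]).as_matrix().round(3))
ims=[]
for n in("scene","top"):
    p=capture(n);ims.append(p["img"])
    for q in("photometer","flap","flap_tab","shutter","shutter_grip","sample_vial","wash_bottle","beaker","mouse"):
        L=cut_out(p,q)
        if L:
            X=cloud(p,L[0]["region"])
            print(n,q,round(L[0]["conf"],2),(np.array(L[0]["point"])*[400,640]).round(),len(X),np.median(X,0).round(),np.percentile(X,3,0).round(),np.percentile(X,97,0).round())
cv2.imwrite("pics/a.png",np.vstack(ims)[:,:,::-1][:, :])
im=cv2.resize(np.vstack(ims),(480,600)) 
cv2.imwrite("pics/scene.png",ims[0][:,:,::-1]);cv2.imwrite("pics/top.png",ims[1][:,:,::-1])
E
```

```text
[ 210.45747535 -507.84064447  227.64834129] [-3.07982931e+00 -6.12709929e-01 -4.37923051e-05] 1.0005525638860833 0.0
[[ 0.924  0.383 -0.   ]
 [ 0.383 -0.924  0.001]
 [ 0.    -0.001 -1.   ]]
scene photometer 0.84 [226. 351.] 8698 [653. -86. 147.] [ 531. -172.   12.] [740.  62. 166.]
scene flap 0.94 [188. 329.] 534 [537. -21. 148.] [ 515. -104.  135.] [562.  72. 194.]
scene flap_tab 0.77 [186. 330.] 564 [537. -21. 148.] [ 511. -109.  134.] [562.  77. 194.]
scene shutter 0.74 [212. 349.] 470 [633. -75. 155.] [599. -99. 151.] [656. -48. 198.]
scene shutter_grip 0.88 [214. 354.] 517 [633. -75. 154.] [596. -98. 151.] [659. -43. 198.]
scene sample_vial 0.64 [201. 401.] 161 [722.  15. 179.] [710.   9. 150.] [731.  42. 192.]
scene wash_bottle 0.87 [197. 419.] 586 [725. 143.  99.] [692. 127.  -1.] [743. 232. 150.]
scene beaker 0.78 [286. 311.] 1067 [ 626. -236.   54.] [ 595. -269.    1.] [ 659. -204.   85.]
scene mouse 0.69 [271. 166.] 786 [ 287. -407.   28.] [ 232. -435.    7.] [ 325. -373.   31.]
top photometer 0.8 [165. 321.] 5043 [619. -41. 150.] [ 527. -153.   43.] [716.  75. 161.]
top flap 0.7 [196. 313.] 296 [532. -21. 148.] [ 513. -106.   72.] [556.  65. 198.]
top flap_tab 0.93 [195. 312.] 329 [534. -16. 147.] [ 513. -100.   -2.] [559.  66. 197.]
top shutter 0.96 [160. 331.] 433 [626. -70. 155.] [ 597. -103.  147.] [659. -41. 201.]
top shutter_grip 0.91 [161. 327.] 391 [625. -67. 155.] [600. -97. 148.] [657. -38. 201.]
top wash_bottle 0.86 [145. 260.] 469 [698. 148.  99.] [679. 124.   4.] [734. 180. 151.]
top beaker 0.9 [172. 382.] 439 [ 635. -240.   36.] [ 593. -266.   -0.] [ 657. -205.   87.]
top mouse 0.81 [284. 435.] 576 [ 276. -399.   28.] [ 230. -429.   19.] [ 319. -371.   35.]
```

View pics/scene.png

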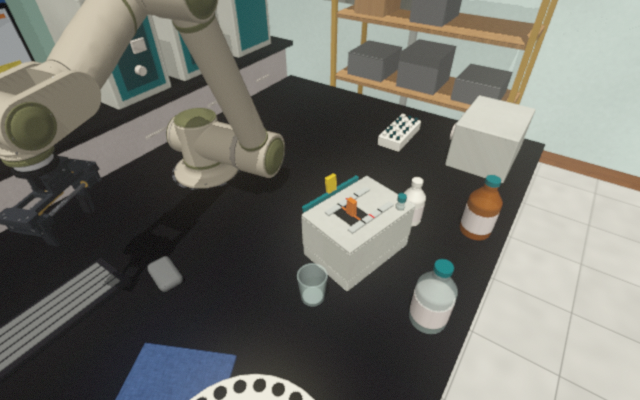

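View pics/top.png

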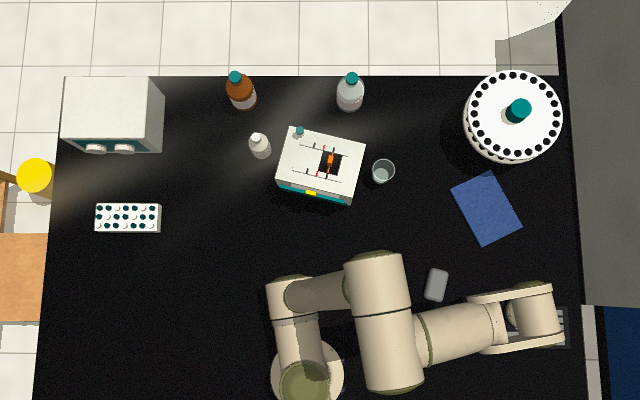

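The scene picture shows the photometer around (358,228) with the yellow tab at (330,184) and the orange lever at (351,208). In the top view the tab is at (311,193) and the lever at (330,160). Next I'll fit the photometer pose and locate the tab and lever by colour.

Run:
```python
from h import *
for n in("scene","top"):
    p=capture(n); r,c=np.indices((400,640)).reshape(2,-1); X=deproj(p,r,c).reshape(400,640,3)
    hsv=cv2.cvtColor(p["img"],cv2.COLOR_RGB2HSV); H,S,V=cv2.split(hsv)
    box=(X[...,0]>480)&(X[...,0]<780)&(X[...,1]>-200)&(X[...,1]<110)&(p["z_map"]>0)
    top=box&(abs(X[...,2]-150)<7)&(S<60)&(V>120)
    k=max(cv2.findContours(top.astype(np.uint8),0,1)[0],key=cv2.contourArea)[:,0]
    P=X[k[:,1],k[:,0],:2].astype(np.float32)
    print(n,"toprect",cv2.minAreaRect(P))
    teal=box&(H>80)&(H<100)&(S>120)&(X[...,0]<600)
    yel=box&(H>22)&(H<35)&(S>130)&(V>100)&(X[...,2]>140); org=box&(H>4)&(H<18)&(S>150)&(V>100)
    for nm,m in(("teal",teal),("yel",yel),("org",org)):
        Y=X[m]; print(nm,len(Y),Y.mean(0).round(1),np.percentile(Y,5,0).round(),np.percentile(Y,95,0).round())
    for lo,hi in((155,165),(165,175),(175,185),(185,210)):
      for nm,m in(("yel",yel),("org",org)):
        Y=X[m]; Y=Y[(Y[:,2]>lo)&(Y[:,2]<=hi)]
        if len(Y): print(nm,lo,len(Y),Y.mean(0).round(1),np.ptp(Y,0).round())
    cv2.imwrite(f"pics/{n}_z.png",cv2.resize(p["img"][120:290,240:450] if n=="scene" else p["img"][110:220,240:400],None,fx=3.8,fy=3.5 if n=="scene" else 3.8,interpolation=2)[:,:,::-1])
```

```text
scene toprect ((636.4217529296875, -40.19551086425781), (241.98085021972656, 171.59390258789062), 75.94364929199219)
teal 254 [537.2 -24.2 145.9] [ 516. -107.  141.] [561.  71. 150.]
yel 165 [536.4 -18.2 177.1] [527. -29. 155.] [543.  -4. 195.]
org 173 [631.6 -72.7 177. ] [610. -78. 154.] [644. -63. 199.]
yel 155 27 [538.7 -20.8 160. ] [15. 26.  9.]
org 155 31 [633.7 -74.2 160.3] [53. 14. 10.]
yel 165 38 [537.7 -18.7 170.1] [18. 28. 10.]
org 165 30 [631.6 -74.5 169.9] [24. 10.  9.]
yel 175 33 [536.3 -18.  180.2] [16. 29.  9.]
org 175 29 [632.1 -74.  179.5] [24. 10.  9.]
yel 185 58 [534.  -16.6 191.5] [16. 31. 13.]
org 185 63 [631.9 -73.  194.8] [25. 17. 15.]
top toprect ((636.0875244140625, -40.72978210449219), (240.15548706054688, 171.21212768554688), 75.83155822753906)
teal 357 [536.2 -16.1 107.1] [ 512. -109.   -3.] [562.  75. 152.]
yel 44 [530.9 -14.6 194.6] [525. -27. 189.] [538.  -1. 200.]
org 73 [625.5 -69.1 181.8] [605. -76. 152.] [650. -61. 202.]
org 155 8 [618.8 -66.2 159.3] [42. 12.  9.]
org 165 5 [626.  -73.1 170.7] [39. 12. 10.]
org 175 3 [619.5 -70.  182.5] [ 7. 12.  2.]
yel 185 44 [530.9 -14.6 194.6] [15. 26. 14.]
org 185 42 [627.7 -70.2 197.8] [25. 17. 18.]
```

View pics/scene_z.png

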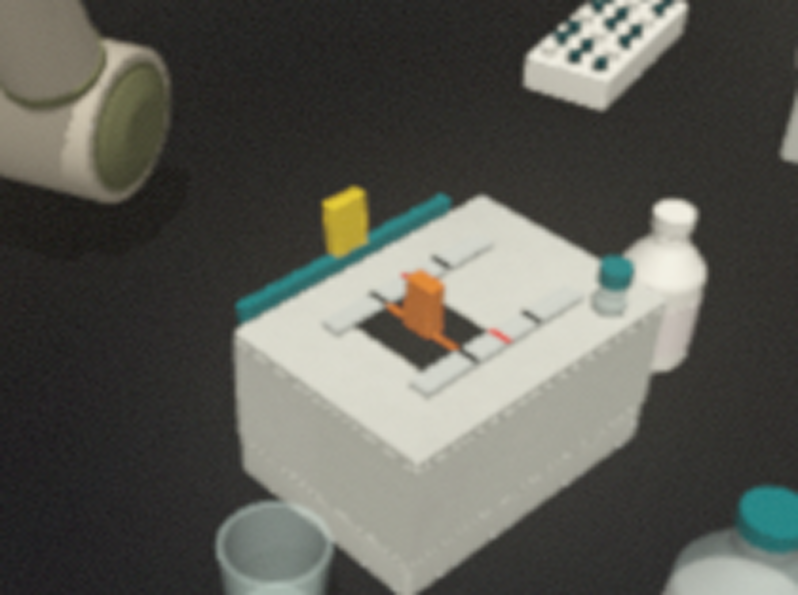

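View pics/top_z.png

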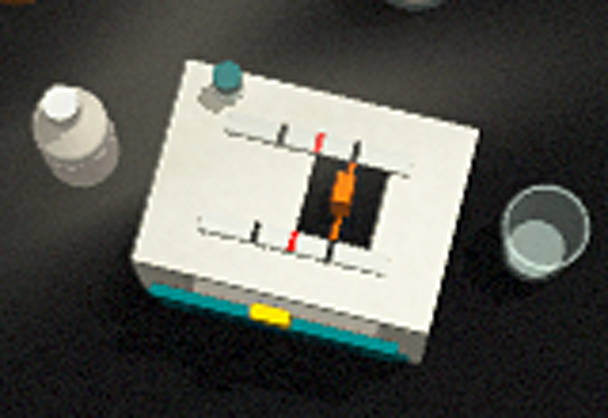

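The photometer's yaw is about -0.246 and its centre (636.3,-40.5). The door is ajar by about 0.12 rad. In the zoomed crops the tab sits at about (345,220) in the scene view and (270,315) in the top view, and the lever line is on the first black mark (closed).

```bash
cat >> h.py <<'E'
C=np.array([636.3,-40.5,0.]); a=-0.246
PX=np.array([np.cos(a),np.sin(a),0]); PY=np.array([-np.sin(a),np.cos(a),0]); Z=np.array([0,0,1.])
HI=C-91*PX+45*Z
def pose(th,off=2):   # tool pose for door angle th: tcp, rot
    d=-np.sin(th)*PX+np.cos(th)*Z
    R=np.column_stack([np.cross(-PY,-d),-PY,-d])
    return HI+(132-off)*d, Ro.from_matrix(R)
E
python3 - <<'E'
from h import *
t,r=pose(0); t2,_=pose(.12); print(t2)
print(rows([t2[0],t2[1],240],r))
E
```

```text
[532.94555607 -14.54920315 174.06512266]
[array([ 0.9736, -0.6651, -0.0235]), array([ 0.  , -0.  ,  0.61])]
```

```bash
M='{"tx":0.974,"ty":-0.665,"tz":-0.0235,"rz":0.61,"grip":1}'
python3 -m pendant '[{"tx":0.974,"ty":-0.665,"tz":-0.0235,"rz":0.61,"grip":1},{"tx":0.974,"ty":-0.665,"tz":-0.0235,"rz":0.61,"grip":1},{"tx":0.974,"ty":-0.665,"tz":-0.0235,"rz":0.61,"grip":1},{"tx":0.974,"ty":-0.665,"tz":-0.0235,"rz":0.61,"grip":1},{"tx":0.974,"ty":-0.665,"tz":-0.0235,"rz":0.61,"grip":1},{"tx":0.974,"ty":-0.665,"tz":-0.0235,"rz":0.61,"grip":1},{"tx":0.974,"ty":-0.665,"tz":-0.0235,"rz":0.61,"grip":1},{"tx":0.974,"ty":-0.665,"tz":-0.0235,"rz":0.61,"grip":1}]' 20
python3 - <<'E'
from h import *
t,r=pose(0); t2,_=pose(.12)
print(rows([t2[0],t2[1],240],r))
E
```

```text
[array([ 0.9736, -0.6651, -0.0235]), array([ 0.  , -0.  ,  0.61])]invalid input
```

```bash
python3 -m pendant '[{"tx":0.974,"ty":-0.665,"tz":-0.0235,"rx":0,"ry":0,"rz":0.61,"grip":1},{"tx":0.974,"ty":-0.665,"tz":-0.0235,"rx":0,"ry":0,"rz":0.61,"grip":1},{"tx":0.974,"ty":-0.665,"tz":-0.0235,"rx":0,"ry":0,"rz":0.61,"grip":1},{"tx":0.974,"ty":-0.665,"tz":-0.0235,"rx":0,"ry":0,"rz":0.61,"grip":1},{"tx":0.974,"ty":-0.665,"tz":-0.0235,"rx":0,"ry":0,"rz":0.61,"grip":1},{"tx":0.974,"ty":-0.665,"tz":-0.0235,"rx":0,"ry":0,"rz":0.61,"grip":1},{"tx":0.974,"ty":-0.665,"tz":-0.0235,"rx":0,"ry":0,"rz":0.61,"grip":1},{"tx":0.974,"ty":-0.665,"tz":-0.0235,"rx":0,"ry":0,"rz":0.61,"grip":1}]'
python3 - <<'E'
from h import *
t,r=pose(0); t2,_=pose(.12)
print(rows([t2[0],t2[1],240],r))
E
```

```text
time_s: 1.9
eef_pos: [425.3, -179.2, 236.4]
ee_rot: [3.118, -0.386, 0.001]
force: [0.4, -0.8, 0.6]
width: 1.004
[array([ 0.1285, -0.3719, -0.0073]), array([ 0.0002, -0.0006, -0.0002])]
```

```bash
python3 -m pendant '[{"tx":0.1285,"ty":-0.372,"tz":-0.007,"rx":0,"ry":0,"rz":0,"grip":1},{"tx":0.1285,"ty":-0.372,"tz":-0.007,"rx":0,"ry":0,"rz":0,"grip":1},{"tx":0.1285,"ty":-0.372,"tz":-0.007,"rx":0,"ry":0,"rz":0,"grip":1},{"tx":0.1285,"ty":-0.372,"tz":-0.007,"rx":0,"ry":0,"rz":0,"grip":1},{"tx":0.1285,"ty":-0.372,"tz":-0.007,"rx":0,"ry":0,"rz":0,"grip":1},{"tx":0.1285,"ty":-0.372,"tz":-0.007,"rx":0,"ry":0,"rz":0,"grip":1},{"tx":0.1285,"ty":-0.372,"tz":-0.007,"rx":0,"ry":0,"rz":0,"grip":1}]'
python3 - <<'E'
from h import *
t2,r=pose(.12)
print(rows(t2,r))
p=capture("scene");cv2.imwrite("pics/c.png",cv2.resize(p["img"][110:290,240:450],None,fx=3.3,fy=3.3,interpolation=2)[:,:,::-1])
E
```

```text
time_s: 2.6
eef_pos: [531.7, -17.2, 239.5]
ee_rot: [3.117, -0.387, -0.0]
force: [0.3, 0.5, -0.1]
width: 0.998
[array([ 0.0011, -0.0058,  0.1309]), array([ 0.0003,  0.1149, -0.001 ])]
```

View pics/c.png

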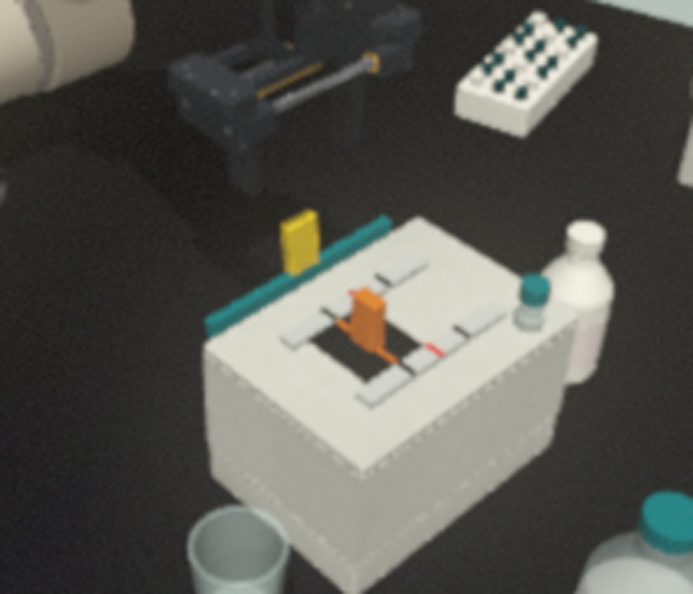

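The gripper is open above the tab: fingers at (245,165) and (350,120), tab at (300,242). I'll descend and close.

```bash
python3 -m pendant '[{"tx":0.001,"ty":-0.005,"tz":0.065,"rx":0,"ry":0.115,"rz":0,"grip":1},{"tx":0.001,"ty":-0.005,"tz":0.131,"rx":0,"ry":0.115,"rz":0,"grip":1},{"tx":0.001,"ty":-0.005,"tz":0.131,"rx":0,"ry":0.115,"rz":0,"grip":1},{"tx":0.001,"ty":-0.005,"tz":0.131,"rx":0,"ry":0.115,"rz":0,"grip":0},{"tx":0.001,"ty":-0.005,"tz":0.131,"rx":0,"ry":0.115,"rz":0,"grip":0},{"tx":0.001,"ty":-0.005,"tz":0.131,"rx":0,"ry":0.115,"rz":0,"grip":0},{"tx":0.001,"ty":-0.005,"tz":0.131,"rx":0,"ry":0.115,"rz":0,"grip":0},{"tx":0.001,"ty":-0.005,"tz":0.131,"rx":0,"ry":0.115,"rz":0,"grip":0}]' 30
python3 - <<'E'
from h import *
for th in(.12,.2,.3,.4,.5,.6,.7,.75,.8):
    t,r=pose(th); print(th,t.round(),rows(t,r))
E
```

```text
time_s: 3.45
eef_pos: [533.5, -14.1, 174.6]
ee_rot: [3.097, -0.383, 0.188]
force: [-0.2, 0.2, 0.4]
width: 0.568
0.12 [533. -15. 174.] [array([-0.0009,  0.0012,  0.0009]), array([ 0.    , -0.0012,  0.    ])]
0.2 [523. -12. 172.] [array([-0.0217,  0.0012,  0.0017]), array([0.    , 0.0752, 0.    ])]
0.3 [511.  -9. 169.] [array([-0.0474,  0.0012,  0.005 ]), array([0.    , 0.1707, 0.    ])]
0.4 [499.  -6. 165.] [array([-0.0727,  0.0012,  0.0109]), array([0.    , 0.2662, 0.    ])]
0.5 [488.  -3. 159.] [array([-0.0973,  0.0012,  0.0193]), array([0.    , 0.3617, 0.    ])]
0.6 [477.  -0. 152.] [array([-0.121 ,  0.0012,  0.0301]), array([0.    , 0.4572, 0.    ])]
0.7 [467.   2. 144.] [array([-0.1434,  0.0012,  0.0432]), array([0.    , 0.5527, 0.    ])]
0.75 [462.   3. 140.] [array([-0.1541,  0.0012,  0.0506]), array([-0.    ,  0.6004,  0.    ])]
0.8 [458.   4. 136.] [array([-0.1644,  0.0012,  0.0585]), array([-0.    ,  0.6482,  0.    ])]
```

```bash
python3 -m pendant '[{"tx":0,"ty":0,"tz":0,"rx":0,"ry":0,"rz":0,"grip":0},{"tx":0,"ty":0,"tz":0,"rx":0,"ry":0,"rz":0,"grip":0},{"tx":0,"ty":0,"tz":0,"rx":0,"ry":0,"rz":0,"grip":0},{"tx":0,"ty":0,"tz":0,"rx":0,"ry":0,"rz":0,"grip":0},{"tx":0,"ty":0,"tz":0,"rx":0,"ry":0,"rz":0,"grip":0},{"tx":0,"ty":0,"tz":0,"rx":0,"ry":0,"rz":0,"grip":0}]' 30
python3 -m pendant '[{"tx":0,"ty":0,"tz":0,"rx":0,"ry":0,"rz":0,"grip":0},{"tx":0,"ty":0,"tz":0,"rx":0,"ry":0,"rz":0,"grip":0}]'
```

```text
time_s: 4.05
eef_pos: [533.5, -13.0, 174.1]
ee_rot: [3.1, -0.383, 0.188]
force: [1.1, 5.6, 0.4]
width: 0.334
time_s: 4.25
eef_pos: [533.5, -13.1, 174.1]
ee_rot: [3.1, -0.383, 0.188]
force: [1.3, 4.9, 0.6]
width: 0.331
```

Pinched: opening 29 mm. Now pulling the door along its arc.

```bash
python3 -m pendant '[{"tx":-0.021,"ty":-0.002,"tz":0.0015,"rx":0,"ry":0.076,"rz":0,"grip":0},{"tx":-0.047,"ty":-0.002,"tz":0.005,"rx":0,"ry":0.172,"rz":0,"grip":0},{"tx":-0.072,"ty":-0.002,"tz":0.011,"rx":0,"ry":0.267,"rz":0,"grip":0},{"tx":-0.097,"ty":-0.002,"tz":0.019,"rx":0,"ry":0.362,"rz":0,"grip":0},{"tx":-0.109,"ty":-0.002,"tz":0.0245,"rx":0,"ry":0.41,"rz":0,"grip":0},{"tx":-0.109,"ty":-0.002,"tz":0.0245,"rx":0,"ry":0.41,"rz":0,"grip":0}]'
python3 - <<'E'
from h import *
s=sense()
d=s["eef_pos"]-HI; print("th",np.arctan2(-d@PX,d[2]),np.hypot(d@PX,d[2]))
for th in(.5,.55,.6,.7,.75,.78,.8):
    t,r=pose(th); print(th,t.round(),rows(t,r))
E
```

```text
time_s: 4.85
eef_pos: [480.6, 0.3, 154.7]
ee_rot: [2.94, -0.363, 0.826]
force: [-5.2, -0.0, 6.2]
width: 0.337
th 0.567853588580558 130.11071256890344
0.5 [488.  -3. 159.] [array([0.0176, 0.0033, 0.0005]), array([ 0.    , -0.0457,  0.0003])]
0.55 [482.  -2. 156.] [array([0.0046, 0.0033, 0.0002]), array([0.    , 0.0021, 0.0003])]
0.6 [477.  -0. 152.] [array([-0.0083,  0.0032,  0.0005]), array([0.    , 0.0498, 0.0003])]
0.7 [467.   2. 144.] [array([-0.0342,  0.0032,  0.0032]), array([0.    , 0.1453, 0.0003])]
0.75 [462.   3. 140.] [array([-0.047 ,  0.0032,  0.0055]), array([-0.    ,  0.1931,  0.0003])]
0.78 [459.   4. 137.] [array([-0.0546,  0.0032,  0.0071]), array([-0.    ,  0.2217,  0.0003])]
0.8 [458.   4. 136.] [array([-0.0597,  0.0032,  0.0084]), array([-0.    ,  0.2408,  0.0003])]
```

```bash
python3 -m pendant '[{"tx":-0.021,"ty":0,"tz":0.0015,"rx":0,"ry":0.096,"rz":0,"grip":0},{"tx":-0.034,"ty":0,"tz":0.003,"rx":0,"ry":0.144,"rz":0,"grip":0},{"tx":-0.047,"ty":0,"tz":0.0055,"rx":0,"ry":0.192,"rz":0,"grip":0},{"tx":-0.047,"ty":0,"tz":0.0055,"rx":0,"ry":0.192,"rz":0,"grip":0}]'
python3 -m pendant '[{"tx":-0.009,"ty":0,"tz":0.0003,"rx":0,"ry":0.03,"rz":0,"grip":0},{"tx":-0.018,"ty":0,"tz":0.0005,"rx":0,"ry":0.05,"rz":0,"grip":0},{"tx":-0.018,"ty":0,"tz":0.0005,"rx":0,"ry":0.05,"rz":0,"grip":0}]'
python3 - <<'E'
from h import *
s=sense()
d=s["eef_pos"]-HI; print("th",np.arctan2(-d@PX,d[2]),np.hypot(d@PX,d[2]),s["force"]@PX, s["ft_torque"])
for th in(.75,.7,.6,.5,.4,.3,.2,.1,0,-.03):
    t,r=pose(th); print(th,t.round(),rows(t,r))
E
```

```text
time_s: 5.25
eef_pos: [468.2, 5.8, 167.0]
ee_rot: [2.838, -0.353, 1.067]
force: [0.3, -0.3, -0.7]
width: 0.142
time_s: 5.55
eef_pos: [464.1, 10.0, 180.2]
ee_rot: [2.816, -0.351, 1.107]
force: [-0.4, 0.8, -0.5]
width: 0.01
th 0.5787100513639507 161.5360449293138 -0.554773008100394 [0.11106282 0.2765264  0.04072904]
0.75 [462.   3. 140.] [array([-0.0551,  0.0136,  0.0584]), array([0.006 , 0.0002, 0.0004])]
0.7 [467.   2. 144.] [array([-0.0421,  0.0136,  0.0588]), array([ 0.0061, -0.0475,  0.0002])]
0.6 [477.  -0. 152.] [array([-0.0162,  0.0136,  0.0614]), array([ 6.10e-03, -1.43e-01, -1.00e-04])]
0.5 [488.  -3. 159.] [array([0.0093, 0.0136, 0.0665]), array([ 0.0061, -0.2385, -0.0004])]
0.4 [499.  -6. 165.] [array([0.0341, 0.0135, 0.0742]), array([ 0.006 , -0.334 , -0.0007])]
0.3 [511.  -9. 169.] [array([0.058 , 0.0135, 0.0843]), array([ 0.006 , -0.4295, -0.001 ])]
0.2 [523. -12. 172.] [array([0.0808, 0.0134, 0.0968]), array([ 0.006 , -0.525 , -0.0013])]
0.1 [535. -15. 174.] [array([0.1023, 0.0133, 0.1114]), array([ 0.0059, -0.6205, -0.0016])]
0 [548. -18. 175.] [array([0.1222, 0.0132, 0.1282]), array([ 0.0059, -0.716 , -0.0019])]
-0.03 [552. -19. 175.] [array([0.1278, 0.0132, 0.1336]), array([ 0.0059, -0.7446, -0.002 ])]
```

Run:
```python
from h import *
s=sense(); print(np.round(s["qpos"],3))
p=capture("scene");cv2.imwrite("pics/d.png",cv2.resize(p["img"][100:270,240:450],None,fx=3.3,fy=3.3,interpolation=2)[:,:,::-1])
def tabth(p):
    r,c=np.indices((400,640)).reshape(2,-1); X=deproj(p,r,c).reshape(400,640,3)
    H,S,V=cv2.split(cv2.cvtColor(p["img"],cv2.COLOR_RGB2HSV))
    b=(abs(X[...,0]-520)<90)&(abs(X[...,1]+10)<60)&(p["z_map"]>0)
    for nm,m in(("yel",b&(H>22)&(H<35)&(S>130)&(V>80)),("teal",b&(H>80)&(H<100)&(S>110))):
        Y=X[m]-HI
        if len(Y):
            Y=np.c_[Y@PX,Y@PY,Y[:,2]]; print(nm,len(Y),Y.mean(0).round(1),np.percentile(Y,5,0).round(),np.percentile(Y,95,0).round(), np.median(np.arctan2(-Y[:,0],Y[:,2])).round(3))
tabth(p); tabth(capture("top"))
```

```text
[-0.221  0.103  2.114 -0.134  0.177  1.721]
yel 174 [-74.6  -2.1 104.9] [-87. -15.  88.] [-61.  13. 121.] 0.612
teal 489 [-49.1  -5.6  71.3] [-59. -60.  58.] [-39.  51.  84.] 0.601
yel 86 [-75.1  -1.6 105.7] [-91. -15.  88.] [-61.  13. 126.] 0.603
teal 741 [-33.7  -0.8  46.3] [-65. -56.   4.] [-1. 56. 86.] 0.574
```

View pics/d.png

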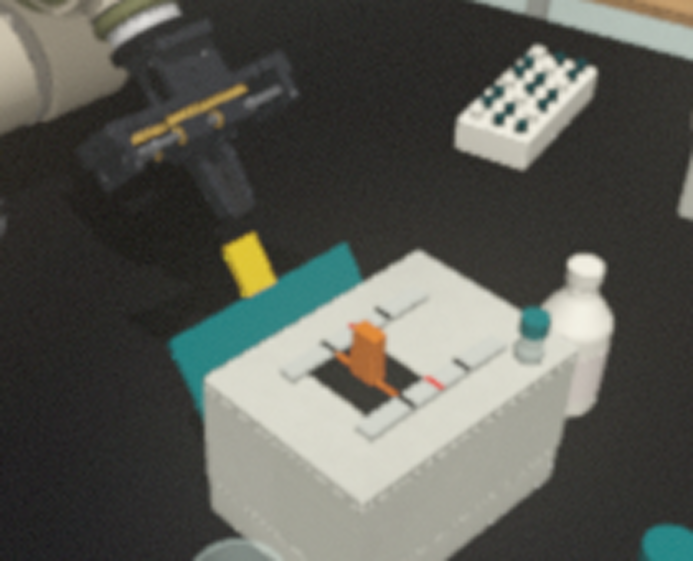

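The picture shows the fingers closed at (235,205), just above the tab at (248,265), with the door about 0.62 rad open. The tab slipped out because joint 5 hit its lower limit. I'll regrip with less tilt.

```bash
cat >> h.py <<'E'
def pose2(th,tilt,L=132):
    d=-np.sin(th)*PX+np.cos(th)*Z
    e=-np.sin(tilt)*PX+np.cos(tilt)*Z
    return HI+L*d-2*e, Ro.from_matrix(np.column_stack([np.cross(-PY,-e),-PY,-e]))
E
python3 -m pendant '[{"tx":0,"ty":0,"tz":-0.06,"rx":0,"ry":-0.1,"rz":0,"grip":1},{"tx":0,"ty":0,"tz":-0.06,"rx":0,"ry":-0.2,"rz":0,"grip":1},{"tx":0,"ty":0,"tz":-0.06,"rx":0,"ry":-0.3,"rz":0,"grip":1},{"tx":0,"ty":0,"tz":-0.06,"rx":0,"ry":-0.38,"rz":0,"grip":1},{"tx":0,"ty":0,"tz":-0.06,"rx":0,"ry":-0.38,"rz":0,"grip":1},{"tx":0,"ty":0,"tz":-0.06,"rx":0,"ry":-0.38,"rz":0,"grip":1},{"tx":0,"ty":0,"tz":-0.06,"rx":0,"ry":-0.38,"rz":0,"grip":1},{"tx":0,"ty":0,"tz":-0.06,"rx":0,"ry":-0.38,"rz":0,"grip":1}]' 40
python3 - <<'E'
from h import *
print(np.round(sense()["qpos"],3))
t,r=pose2(.64,.35); e=r.apply([0,0,1]); print(t,rows(t-40*e,r),rows(t,r))
E
```

```text
time_s: 6.45
eef_pos: [443.2, 15.3, 201.2]
ee_rot: [3.023, -0.379, 0.535]
force: [0.5, -0.2, 1.3]
width: 0.709
[-0.226  0.087  1.842 -0.017  0.862  1.603]
[472.24819873   0.69102001 148.99789462] [array([0.0239, 0.0139, 0.0399]), array([ 0.0056, -0.0009, -0.0023])] [array([0.0238, 0.0134, 0.1199]), array([ 0.0056, -0.0009, -0.0023])]
```

```bash
python3 -m pendant '[{"tx":0.024,"ty":0.014,"tz":0.04,"rx":0.0056,"ry":0,"rz":0,"grip":1},{"tx":0.024,"ty":0.014,"tz":0.04,"rx":0.0056,"ry":0,"rz":0,"grip":1},{"tx":0.024,"ty":0.014,"tz":0.08,"rx":0.0056,"ry":0,"rz":0,"grip":1},{"tx":0.024,"ty":0.0135,"tz":0.12,"rx":0.0056,"ry":0,"rz":0,"grip":1},{"tx":0.024,"ty":0.0135,"tz":0.12,"rx":0.0056,"ry":0,"rz":0,"grip":1}]'
python3 - <<'E'
from h import *
t,r=pose2(.64,.35); print(rows(t,r), sense()["qpos"].round(2) if hasattr(sense()["qpos"],"round") else 0)
p=capture("scene");cv2.imwrite("pics/e.png",cv2.resize(p["img"][120:240,240:400],None,fx=4,fy=4,interpolation=2)[:,:,::-1])
E
```

```text
time_s: 6.95
eef_pos: [471.9, 0.7, 147.8]
ee_rot: [3.03, -0.379, 0.532]
force: [0.1, 1.1, 0.3]
width: 1.001
[array([ 0.0015, -0.0001, -0.002 ]), array([ 0.0002,  0.0026, -0.0026])] [-0.25  0.21  1.87  0.    0.71  1.57]
```

View pics/e.png

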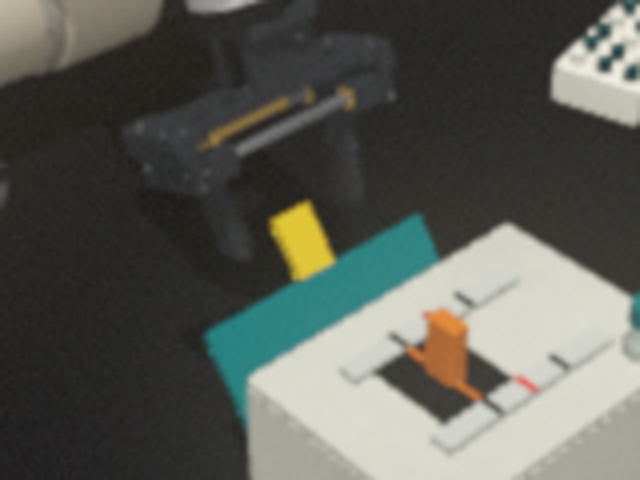

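Run:
```python
from h import *
p=capture("scene"); s=sense(); R=Ro.from_rotvec(s["ee_rot"]); f=200/np.tan(np.radians(p["fovy"])/2)
def pr(X):
    c=p["R"]@X+p["t"]; return np.array([(f*c[0]/c[2]+p["cx"]-240)*4,(f*c[1]/c[2]+p["cy"]-120)*4]).round()
for o in([0,0,-2],[0,46,17],[0,-46,17],[0,0,17]): print(o,pr(s["eef_pos"]+R.apply(o)))
for th in(.55,.6,.65): print(th,[pr(pose2(th,th,L)[0]) for L in(107,134,153)])
r,c=np.indices((400,640)).reshape(2,-1); X=deproj(p,r,c).reshape(400,640,3)
L=R.inv().apply((X.reshape(-1,3)-s["eef_pos"])); m=(abs(L[:,1])<65)&(abs(L[:,0])<40)&(L[:,2]>-45)&(L[:,2]<40)&(p["z_map"].ravel()>0)
H=cv2.cvtColor(p["img"],cv2.COLOR_RGB2HSV).reshape(-1,3)
y=m&(H[:,0]>22)&(H[:,0]<35)&(H[:,1]>130); k=m&~y&(abs(L[:,1])>35)&(H[:,1]<110)
print("tab in tool",np.percentile(L[y],[3,50,97],0).round()); 
for sg in(1,-1):
  q=L[k&(L[:,1]*sg>0)]; print(sg,len(q),np.percentile(q,[3,50,97],0).round())
```

```text
[0, 0, -2] [297. 235.]
[0, 46, 17] [253. 287.]
[0, -46, 17] [352. 233.]
[0, 0, 17] [303. 259.]
0.55 [array([320., 270.]), array([306., 234.]), array([296., 209.])]
0.6 [array([316., 270.]), array([301., 235.]), array([290., 210.])]
0.65 [array([312., 271.]), array([296., 236.]), array([285., 211.])]
tab in tool [[ -6. -14. -19.]
 [  3.   3.   1.]
 [ 11.  15.  21.]]
1 95 [[-11.  46. -43.]
 [  7.  58. -29.]
 [ 11.  62. -11.]]
-1 99 [[ -9. -57. -45.]
 [  7. -45. -28.]
 [ 12. -42. -10.]]
```

The regrip position is sound: the tab is centred between the pads in the tool frame. I'll close at 40 N.

```bash
python3 -m pendant '[{"tx":0,"ty":0.003,"tz":0,"rx":0,"ry":0,"rz":0,"grip":0},{"tx":0,"ty":0.003,"tz":0,"rx":0,"ry":0,"rz":0,"grip":0},{"tx":0,"ty":0.003,"tz":0,"rx":0,"ry":0,"rz":0,"grip":0},{"tx":0,"ty":0.003,"tz":0,"rx":0,"ry":0,"rz":0,"grip":0},{"tx":0,"ty":0.003,"tz":0,"rx":0,"ry":0,"rz":0,"grip":0},{"tx":0,"ty":0.003,"tz":0,"rx":0,"ry":0,"rz":0,"grip":0},{"tx":0,"ty":0.003,"tz":0,"rx":0,"ry":0,"rz":0,"grip":0},{"tx":0,"ty":0.003,"tz":0,"rx":0,"ry":0,"rz":0,"grip":0}]' 40
python3 -m pendant '[{"tx":0,"ty":0,"tz":0,"rx":0,"ry":0,"rz":0,"grip":0},{"tx":0,"ty":0,"tz":0,"rx":0,"ry":0,"rz":0,"grip":0},{"tx":0,"ty":0,"tz":0,"rx":0,"ry":0,"rz":0,"grip":0}]'
python3 - <<'E'
from h import *
s=sense();print(s["force"])
for th,ti in((.62,.35),(.66,.37),(.7,.4),(.74,.43),(.78,.45),(.8,.45)):
    t,r=pose2(th,ti); print(th,t.round(),rows(t,r))
E
```

```text
time_s: 7.85
eef_pos: [473.1, 1.8, 149.3]
ee_rot: [3.035, -0.383, 0.54]
force: [8.3, 23.0, -3.0]
width: 0.33
time_s: 8.15
eef_pos: [473.2, 1.7, 149.3]
ee_rot: [3.034, -0.381, 0.54]
force: [9.6, 24.7, -2.5]
width: 0.33
[ 9.56113295 24.70661255 -2.51448614]
0.62 [474.   0. 151.] [array([ 0.0037,  0.0024, -0.0013]), array([-0.0054, -0.0015, -0.0045])]
0.66 [470.   1. 147.] [array([-0.0064,  0.0025,  0.0017]), array([-0.0053,  0.0176, -0.0045])]
0.7 [466.   2. 144.] [array([-0.0162,  0.0026,  0.0051]), array([-0.0053,  0.0463, -0.0046])]
0.74 [463.   3. 141.] [array([-0.026 ,  0.0026,  0.0089]), array([-0.0052,  0.0749, -0.0047])]
0.78 [459.   4. 137.] [array([-0.0356,  0.0027,  0.0131]), array([-0.0052,  0.094 , -0.0047])]
0.8 [457.   5. 135.] [array([-0.0404,  0.0027,  0.0153]), array([-0.0052,  0.094 , -0.0047])]
```

```bash
python3 -m pendant '[{"tx":0,"ty":-0.005,"tz":0,"rx":0,"ry":0,"rz":0,"grip":0},{"tx":-0.006,"ty":-0.005,"tz":0.0017,"rx":0,"ry":0.018,"rz":0,"grip":0},{"tx":-0.016,"ty":-0.005,"tz":0.005,"rx":0,"ry":0.046,"rz":0,"grip":0},{"tx":-0.026,"ty":-0.005,"tz":0.009,"rx":0,"ry":0.075,"rz":0,"grip":0},{"tx":-0.026,"ty":-0.005,"tz":0.009,"rx":0,"ry":0.075,"rz":0,"grip":0}]'
python3 - <<'E'
from h import *
s=sense();d=s["eef_pos"]+Ro.from_rotvec(s["ee_rot"]).apply([0,0,-2])-HI; th=np.arctan2(-d@PX,d[2]);print(s["qpos"][4],"th",th,np.hypot(d@PX,d[2]),s["force"]@PX,s["force"][2])
for th in(.76,.78,.8,.82):
    t,r=pose2(th,.45); print(th,t.round(),rows(t,r))
E
```

```text
time_s: 8.65
eef_pos: [463.1, 4.5, 140.8]
ee_rot: [2.996, -0.375, 0.658]
force: [5.6, 6.7, -2.9]
width: 0.33
0.5528479316783868 th 0.7380173699048705 131.90343128713232 3.7932257261463347 -2.863731465912786
0.76 [461.   4. 139.] [array([-0.0055,  0.0029,  0.0016]), array([-0.0007,  0.017 , -0.0032])]
0.78 [459.   4. 137.] [array([-0.0105,  0.003 ,  0.0034]), array([-0.0007,  0.017 , -0.0032])]
0.8 [457.   5. 135.] [array([-0.0154,  0.003 ,  0.0052]), array([-0.0007,  0.017 , -0.0032])]
0.82 [455.   5. 133.] [array([-0.0203,  0.003 ,  0.0072]), array([-0.0007,  0.017 , -0.0032])]
```

Tracking well (θ≈0.738). I'll push on until the stop shows up in the force.

```bash
for i in 1; do python3 -m pendant '[{"tx":-0.0055,"ty":0,"tz":0.0016,"rx":0,"ry":0.017,"rz":0,"grip":0},{"tx":-0.0105,"ty":0,"tz":0.0034,"rx":0,"ry":0.017,"rz":0,"grip":0},{"tx":-0.0105,"ty":0,"tz":0.0034,"rx":0,"ry":0.017,"rz":0,"grip":0}]'; done
python3 - <<'E'
from h import *
s=sense();d=s["eef_pos"]+Ro.from_rotvec(s["ee_rot"]).apply([0,0,-2])-HI; th=np.arctan2(-d@PX,d[2]);print("th",th,np.hypot(d@PX,d[2]),s["force"]@PX,s["force"][2])
for th in(.79,.8,.81,.82):
    t,r=pose2(th,.46); print(th,t.round(),rows(t,r))
E
```

```text
time_s: 8.95
eef_pos: [463.4, 4.4, 140.8]
ee_rot: [2.983, -0.374, 0.701]
force: [6.5, 6.0, 17.2]
width: 0.326
th 0.7367232151566411 131.8086633200327 4.865213115348224 17.15629909151354
0.79 [458.   4. 136.] [array([-0.0135,  0.0029,  0.0038]), array([-0.0006, -0.0015, -0.0032])]
0.8 [457.   5. 135.] [array([-0.016 ,  0.0029,  0.0047]), array([-0.0006, -0.0015, -0.0032])]
0.81 [456.   5. 134.] [array([-0.0185,  0.003 ,  0.0056]), array([-0.0006, -0.0015, -0.0032])]
0.82 [455.   5. 133.] [array([-0.021 ,  0.003 ,  0.0065]), array([-0.0006, -0.0015, -0.0032])]
```

```bash
python3 -m pendant '[{"tx":-0.004,"ty":0,"tz":0.002,"rx":0,"ry":0,"rz":0,"grip":0},{"tx":-0.004,"ty":0,"tz":0.002,"rx":0,"ry":0,"rz":0,"grip":0}]'
python3 - <<'E'
from h import *
s=sense();d=s["eef_pos"]+Ro.from_rotvec(s["ee_rot"]).apply([0,0,-2])-HI; th=np.arctan2(-d@PX,d[2]);print(s["qpos"],"th",th,np.hypot(d@PX,d[2]),s["force"]@PX,s["force"][2])
for th,ti in((.68,.42),(.56,.35),(.45,.28),(.34,.2),(.23,.13),(.12,.06),(.06,.03),(.02,0),(-.02,0),(-.04,0)):
    t,r=pose2(th,ti); print(th,t.round(),rows(t,r))
E
```

```text
time_s: 9.15
eef_pos: [463.4, 4.4, 140.8]
ee_rot: [2.98, -0.373, 0.709]
force: [4.3, 5.7, 29.3]
width: 0.33
[-0.24762103  0.18904369  1.98636851  0.0028105   0.49958135  1.57019588] th 0.7368292729617514 131.7132899419691 2.780830714579005 29.29919113703421
0.68 [468.   2. 146.] [array([ 0.0142,  0.0028, -0.0042]), array([-0.0007, -0.0445, -0.0032])]
0.56 [481.  -1. 155.] [array([ 0.0452,  0.0027, -0.009 ]), array([-0.0008, -0.1113, -0.0031])]
0.45 [493.  -4. 162.] [array([ 0.074 ,  0.0026, -0.0102]), array([-0.0009, -0.1782, -0.0031])]
0.34 [506.  -8. 167.] [array([ 0.1026,  0.0026, -0.0082]), array([-0.001 , -0.2546, -0.0031])]
0.23 [519. -11. 172.] [array([ 0.1309,  0.0025, -0.003 ]), array([-0.0011, -0.3214, -0.003 ])]
0.12 [533. -15. 174.] [array([0.1584, 0.0024, 0.0052]), array([-0.0012, -0.3883, -0.003 ])]
0.06 [540. -16. 175.] [array([0.173 , 0.0023, 0.011 ]), array([-0.0013, -0.4169, -0.003 ])]
0.02 [545. -18. 175.] [array([0.1826, 0.0023, 0.0153]), array([-0.0013, -0.4456, -0.003 ])]
-0.02 [551. -19. 175.] [array([0.192 , 0.0023, 0.0201]), array([-0.0013, -0.4456, -0.003 ])]
-0.04 [553. -20. 175.] [array([0.1966, 0.0023, 0.0226]), array([-0.0013, -0.4456, -0.003 ])]
```

The stop is confirmed: force rose to 29 N with no motion. Closing the door along its arc, offsetting the rows for the ~7 mm of commanded overshoot.

```bash
python3 -m pendant '[{"tx":0.0145,"ty":0,"tz":-0.005,"rx":0,"ry":0,"rz":0,"grip":0},{"tx":0.0287,"ty":0,"tz":-0.0095,"rx":0,"ry":-0.045,"rz":0,"grip":0},{"tx":0.06,"ty":0,"tz":-0.014,"rx":0,"ry":-0.111,"rz":0,"grip":0},{"tx":0.0885,"ty":0,"tz":-0.015,"rx":0,"ry":-0.178,"rz":0,"grip":0},{"tx":0.117,"ty":0,"tz":-0.013,"rx":0,"ry":-0.255,"rz":0,"grip":0},{"tx":0.117,"ty":0,"tz":-0.013,"rx":0,"ry":-0.255,"rz":0,"grip":0}]'
python3 - <<'E'
from h import *
s=sense();d=s["eef_pos"]+Ro.from_rotvec(s["ee_rot"]).apply([0,0,-2])-HI; th=np.arctan2(-d@PX,d[2]);print("th",th,np.hypot(d@PX,d[2]),s["force"])
for th,ti in((.23,.13),(.12,.06),(.06,.03),(.02,0),(-.02,0),(-.04,0)):
    t,r=pose2(th,ti); print(th,t.round(),rows(t,r))
E
```

```text
time_s: 9.75
eef_pos: [508.4, -6.8, 168.1]
ee_rot: [3.085, -0.386, 0.281]
force: [-3.2, 6.7, 15.5]
width: 0.326
th 0.32100838991809777 131.77963604066775 [-3.22359604  6.72965733 15.49142647]
0.23 [519. -11. 172.] [array([ 0.0237,  0.003 , -0.0027]), array([-0.0022, -0.0491, -0.003 ])]
0.12 [533. -15. 174.] [array([ 0.0524,  0.0029, -0.0025]), array([-0.0023, -0.116 , -0.0029])]
0.06 [540. -16. 175.] [array([ 0.0681,  0.0029, -0.0011]), array([-0.0024, -0.1446, -0.0028])]
0.02 [545. -18. 175.] [array([0.0784, 0.0029, 0.0004]), array([-0.0024, -0.1733, -0.0028])]
-0.02 [551. -19. 175.] [array([0.0888, 0.0028, 0.0023]), array([-0.0024, -0.1733, -0.0028])]
-0.04 [553. -20. 175.] [array([0.0939, 0.0028, 0.0034]), array([-0.0024, -0.1733, -0.0028])]
```

```bash
python3 -m pendant '[{"tx":0.024,"ty":0,"tz":-0.004,"rx":0,"ry":-0.05,"rz":0,"grip":0},{"tx":0.052,"ty":0,"tz":-0.004,"rx":0,"ry":-0.116,"rz":0,"grip":0},{"tx":0.068,"ty":0,"tz":-0.0026,"rx":0,"ry":-0.145,"rz":0,"grip":0},{"tx":0.078,"ty":0,"tz":-0.001,"rx":0,"ry":-0.173,"rz":0,"grip":0},{"tx":0.084,"ty":0,"tz":0,"rx":0,"ry":-0.173,"rz":0,"grip":0},{"tx":0.084,"ty":0,"tz":0,"rx":0,"ry":-0.173,"rz":0,"grip":0}]'
python3 - <<'E'
from h import *
s=sense();d=s["eef_pos"]+Ro.from_rotvec(s["ee_rot"]).apply([0,0,-2])-HI; th=np.arctan2(-d@PX,d[2]);print("th",th,np.hypot(d@PX,d[2]),s["force"],s["force"]@PX)
E
```

```text
time_s: 10.35
eef_pos: [547.1, -16.5, 175.0]
ee_rot: [-3.115, 0.389, -0.003]
force: [1.7, 4.9, 9.9]
width: 0.331
th 0.010536614669291297 132.0533753692326 [1.65645568 4.8969162  9.87218512] 0.41405881646523773
```

```bash
python3 -m pendant '[{"tx":0.006,"ty":0,"tz":0,"rx":0,"ry":0,"rz":0,"grip":0},{"tx":0.012,"ty":0,"tz":0,"rx":0,"ry":0,"rz":0,"grip":0},{"tx":0.012,"ty":0,"tz":0,"rx":0,"ry":0,"rz":0,"grip":0}]'
cat > st.py <<'E'
from h import *
s=sense();d=s["eef_pos"]+Ro.from_rotvec(s["ee_rot"]).apply([0,0,-2])-HI; th=np.arctan2(-d@PX,d[2]);print("th",th,np.hypot(d@PX,d[2]),"F",s["force"].round(1) if hasattr(s["force"],"round") else s["force"],s["force"]@PX)
E
python3 st.py
```

```text
time_s: 10.65
eef_pos: [552.5, -17.8, 175.1]
ee_rot: [-3.115, 0.389, -0.002]
force: [0.1, 5.3, 9.3]
width: 0.328
th -0.03150313538090534 132.17386393564377 F [0.1 5.3 9.3] -1.1660167799307692
```

```bash
python3 -m pendant '[{"tx":0.006,"ty":0,"tz":0,"rx":0,"ry":0,"rz":0,"grip":0},{"tx":0.006,"ty":0,"tz":0,"rx":0,"ry":0,"rz":0,"grip":0}]'; python3 st.py
python3 -m pendant '[{"tx":0.006,"ty":0,"tz":0,"rx":0,"ry":0,"rz":0,"grip":0},{"tx":0.006,"ty":0,"tz":0,"rx":0,"ry":0,"rz":0,"grip":0}]'; python3 st.py
```

```text
time_s: 10.85
eef_pos: [555.0, -18.4, 175.0]
ee_rot: [-3.115, 0.388, -0.001]
force: [-1.3, 4.6, 10.1]
width: 0.331
th -0.05117154856100451 132.21102547479202 F [-1.3  4.6 10.1] -2.3634627413403297
time_s: 11.05
eef_pos: [555.1, -18.5, 174.9]
ee_rot: [-3.115, 0.388, 0.011]
force: [-14.8, 7.3, 17.6]
width: 0.327
th -0.05216459462280866 132.0994667320861 F [-14.8   7.3  17.6] -16.151439852924508
```

The door is hard against the body, with 16 N and no motion. I'll relax, release, rise, and look.

```bash
python3 -m pendant '[{"tx":-0.002,"ty":0,"tz":0,"rx":0,"ry":0,"rz":0,"grip":1},{"tx":-0.002,"ty":0,"tz":0,"rx":0,"ry":0,"rz":0,"grip":1},{"tx":-0.002,"ty":0,"tz":0,"rx":0,"ry":0,"rz":0,"grip":1},{"tx":-0.002,"ty":0,"tz":0,"rx":0,"ry":0,"rz":0,"grip":1},{"tx":-0.004,"ty":0,"tz":-0.08,"rx":0,"ry":0,"rz":0,"grip":1},{"tx":-0.004,"ty":0,"tz":-0.16,"rx":0,"ry":0,"rz":0,"grip":1},{"tx":-0.004,"ty":0,"tz":-0.18,"rx":0,"ry":0,"rz":0,"grip":1}]'
python3 - <<'E'
from h import *
for n in("scene","top"):
    p=capture(n); r,c=np.indices((400,640)).reshape(2,-1); X=deproj(p,r,c).reshape(400,640,3)
    H,S,V=cv2.split(cv2.cvtColor(p["img"],cv2.COLOR_RGB2HSV))
    b=(abs(X[...,0]-590)<110)&(abs(X[...,1]+40)<120)&(p["z_map"]>0)
    for nm,m in(("yel",b&(H>22)&(H<35)&(S>130)&(V>80)&(X[...,2]>140)),("yeltop",b&(H>22)&(H<35)&(S>130)&(V>80)&(X[...,2]>191)),("teal",b&(H>80)&(H<100)&(S>110)&(X[...,2]>130)&(X[...,0]<600)),("org",b&(H>4)&(H<18)&(S>150)&(V>80)&(X[...,2]>165)),("orgtop",b&(H>4)&(H<18)&(S>150)&(V>80)&(X[...,2]>193))):
        Y=X[m]-C
        if len(Y):
            Y=np.c_[Y@PX,Y@PY,Y[:,2]]; print(n,nm,len(Y),Y.mean(0).round(1),np.percentile(Y,4,0).round(1),np.percentile(Y,96,0).round(1))
    if n=="scene": cv2.imwrite("pics/f.png",cv2.resize(p["img"][120:270,240:440],None,fx=4,fy=4,interpolation=2)[:,:,::-1])
E
```

```text
time_s: 11.75
eef_pos: [557.0, -20.0, 268.0]
ee_rot: [3.117, -0.389, 0.01]
force: [-0.7, 0.7, 0.8]
width: 0.939
scene yel 161 [-87.4  -2.9 178.2] [-95.1 -14.7 155.8] [-83.9  13.6 195.9]
scene yeltop 41 [-89.6  -1.4 194.4] [-95.4 -14.7 191.5] [-84.1  13.2 197.1]
scene teal 95 [-91.6  -9.5 149. ] [-94.6 -94.3 147.2] [-88.3  89.9 150.8]
scene org 121 [  4.  -33.3 185.2] [ -8.3 -37.4 167.5] [ 12.6 -26.  198.9]
scene orgtop 42 [  2.1 -31.4 197.4] [ -8.  -37.1 194.1] [ 11.7 -25.2 199.5]
top yel 68 [-93.4  -0.7 186.3] [-97.5 -13.6 154.8] [-86.1  12.2 199.9]
top yeltop 39 [-91.5  -0.5 196. ] [-97.1 -13.5 191.8] [-86.   12.3 201. ]
top teal 154 [-92.2 -12.4 149.8] [-96.5 -95.3 135.2] [-87.3  81.1 155.4]
```

View pics/f.png

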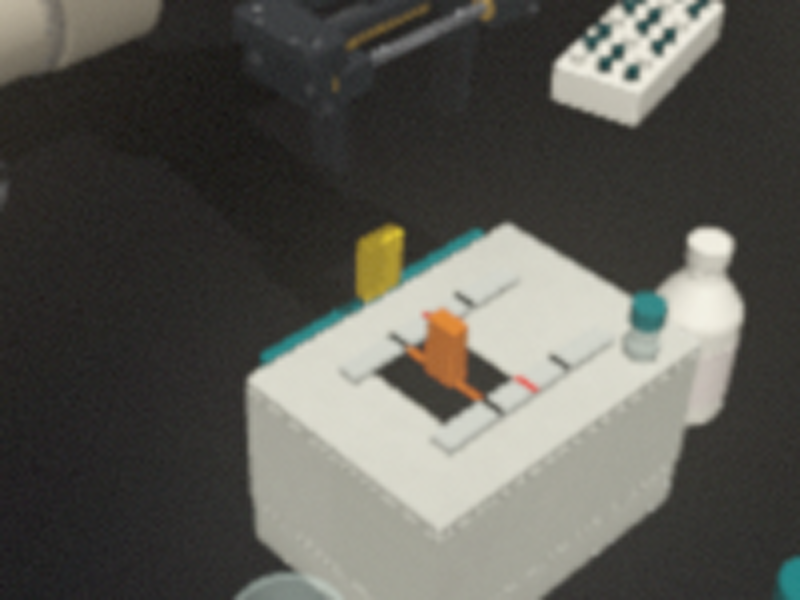

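In the picture the teal door's edge is flush with the body from (265,355) to (480,235), and the tab at (380,262) is upright. The numbers agree: tab x ≈ -90, shut. The lever at (445,345) is at photometer (2,-31). The travel is symmetric, so closed is -30 and half is about 0. Next, the lever.

Run:
```python
from h import *
_,r=pose(0); t=C+2*PX-31*PY; print(t,rows(t+268*Z,r),rows(t+180*Z,r))
```

```text
[630.69047201 -71.05377547   0.        ] [array([ 0.1696,  0.0626, -0.0057]), array([-0.0006, -0.0021, -0.0024])] [array([0.1692, 0.0627, 0.1703]), array([-0.0006, -0.0021, -0.0024])]
```

```bash
python3 -m pendant '[{"tx":0.085,"ty":0.0315,"tz":-0.003,"rx":0,"ry":0,"rz":-0.0024,"grip":1},{"tx":0.1695,"ty":0.0626,"tz":-0.0057,"rx":0,"ry":0,"rz":-0.0024,"grip":1},{"tx":0.1695,"ty":0.0626,"tz":-0.0057,"rx":0,"ry":0,"rz":-0.0024,"grip":1},{"tx":0.1695,"ty":0.0627,"tz":0.08,"rx":0,"ry":0,"rz":-0.0024,"grip":1},{"tx":0.1695,"ty":0.0627,"tz":0.14,"rx":0,"ry":0,"rz":-0.0024,"grip":1},{"tx":0.1692,"ty":0.0627,"tz":0.1703,"rx":0,"ry":0,"rz":-0.0024,"grip":1},{"tx":0.1692,"ty":0.0627,"tz":0.1703,"rx":0,"ry":0,"rz":-0.0024,"grip":1}]' 30
python3 - <<'E'
from h import *
s=sense(); d=np.array(s["eef_pos"])-C; print(d@PX,d@PY,d[2],s["qpos"])
_,r=pose(0); t=C+2*PX-31*PY; print(rows(t+180*Z,r))
E
```

```text
time_s: 12.55
eef_pos: [628.2, -70.2, 174.7]
ee_rot: [-3.116, 0.385, 0.013]
force: [0.1, 0.6, 0.0]
width: 0.999
-0.6352918638843871 -30.742671351614558 174.6691473832704 [-2.98506046e-01  5.67737326e-01  1.13335614e+00  7.28966026e-04
  1.44896365e+00  1.51813902e+00]
[array([ 0.0052,  0.0005, -0.0107]), array([-0.0011,  0.008 ,  0.0001])]
```

```bash
python3 -m pendant '[{"tx":0.005,"ty":0,"tz":-0.01,"rx":0,"ry":0.008,"rz":0,"grip":1},{"tx":0.005,"ty":0,"tz":-0.01,"rx":0,"ry":0.008,"rz":0,"grip":0},{"tx":0.005,"ty":0,"tz":-0.01,"rx":0,"ry":0.008,"rz":0,"grip":0},{"tx":0.005,"ty":0,"tz":-0.01,"rx":0,"ry":0.008,"rz":0,"grip":0},{"tx":0.005,"ty":0,"tz":-0.01,"rx":0,"ry":0.008,"rz":0,"grip":0},{"tx":0.005,"ty":0,"tz":-0.01,"rx":0,"ry":0.008,"rz":0,"grip":0},{"tx":0.005,"ty":0,"tz":-0.01,"rx":0,"ry":0.008,"rz":0,"grip":0},{"tx":0.005,"ty":0,"tz":-0.01,"rx":0,"ry":0.008,"rz":0,"grip":0}]' 30
python3 -m pendant '[{"tx":0,"ty":0,"tz":0,"rx":0,"ry":0,"rz":0,"grip":0},{"tx":0,"ty":0,"tz":0,"rx":0,"ry":0,"rz":0,"grip":0},{"tx":0,"ty":0,"tz":0,"rx":0,"ry":0,"rz":0,"grip":0},{"tx":0,"ty":0,"tz":0,"rx":0,"ry":0,"rz":0,"grip":0},{"tx":0,"ty":0,"tz":0,"rx":0,"ry":0,"rz":0,"grip":0}]' 30
python3 - <<'E'
from h import *
s=sense(); d=np.array(s["eef_pos"])-C; print(d@PX,d@PY,d[2],s["force"]@PY,s["force"]@PX,s["force"][2])
E
```

```text
time_s: 13.35
eef_pos: [632.4, -71.4, 183.6]
ee_rot: [3.118, -0.385, 0.012]
force: [0.2, -0.3, -0.2]
width: 0.385
time_s: 13.85
eef_pos: [632.9, -69.2, 183.6]
ee_rot: [-3.114, 0.382, -0.013]
force: [2.8, 9.6, 0.5]
width: 0.149
3.7287978150599654 -28.615700226007647 183.62290113217162 9.96623309866372 0.4060451364518969 0.5445004991910227
```

The lever is gripped (13 mm) and against its closed stop, with the TCP at photometer y = -28.6. The goal is a measured +30 mm.

```bash
python3 -m pendant '[{"tx":0,"ty":-0.016,"tz":0,"rx":0,"ry":0,"rz":0,"grip":0},{"tx":0,"ty":-0.032,"tz":0,"rx":0,"ry":0,"rz":0,"grip":0},{"tx":0,"ty":-0.046,"tz":0,"rx":0,"ry":0,"rz":0,"grip":0},{"tx":0,"ty":-0.054,"tz":0,"rx":0,"ry":0,"rz":0,"grip":0},{"tx":0,"ty":-0.054,"tz":0,"rx":0,"ry":0,"rz":0,"grip":0},{"tx":0,"ty":-0.054,"tz":0,"rx":0,"ry":0,"rz":0,"grip":0}]' 40
python3 - <<'E'
from h import *
s=sense(); d=np.array(s["eef_pos"])-C; print(d@PX,d@PY,d[2],s["force"]@PY,s["force"]@PX,s["force"][2])
E
```

```text
time_s: 14.45
eef_pos: [638.9, -45.6, 183.6]
ee_rot: [3.116, -0.386, 0.011]
force: [-2.6, -5.0, 0.5]
width: 0.148
3.7753064096432585 -4.317908832494228 183.6249617093492 -5.4520398786586455 -1.3018905262643434 0.4749278065283222
```

```bash
python3 -m pendant '[{"tx":0,"ty":-0.0055,"tz":0,"rx":0,"ry":0,"rz":0,"grip":0},{"tx":0,"ty":-0.0115,"tz":0,"rx":0,"ry":0,"rz":0,"grip":0},{"tx":0,"ty":-0.0115,"tz":0,"rx":0,"ry":0,"rz":0,"grip":0},{"tx":0,"ty":-0.0115,"tz":0,"rx":0,"ry":0,"rz":0,"grip":0}]' 40
python3 - <<'E'
from h import *
s=sense(); d=np.array(s["eef_pos"])-C; print(d@PX,d@PY,d[2],s["force"]@PY)
ims=[]
for n in("scene","top"):
    p=capture(n); r,c=np.indices((400,640)).reshape(2,-1); X=deproj(p,r,c).reshape(400,640,3)
    H,S,V=cv2.split(cv2.cvtColor(p["img"],cv2.COLOR_RGB2HSV))
    b=(abs(X[...,0]-590)<150)&(abs(X[...,1]+40)<120)&(p["z_map"]>0)
    for nm,m in(("yel",b&(H>22)&(H<35)&(S>130)&(V>80)&(X[...,2]>140)),("teal",b&(H>80)&(H<100)&(S>110)&(X[...,2]>130)&(X[...,0]<600)),("org",b&(H>4)&(H<18)&(S>150)&(V>80)&(X[...,2]>150)),("orgline",b&(H>6)&(H<18)&(S>150)&(V>60)&(X[...,2]<160)&(X[...,2]>145)),("red",b&((H<4)|(H>174))&(S>130)&(V>80)&(X[...,2]>145)),("vial",b&(H>80)&(H<100)&(S>110)&(X[...,2]>170))):
        Y=X[m]-C
        if len(Y):
            Y=np.c_[Y@PX,Y@PY,Y[:,2]]; print(n,nm,len(Y),Y.mean(0).round(1),np.percentile(Y,4,0).round(1),np.percentile(Y,96,0).round(1))
    ims.append(cv2.resize(p["img"][150:250,260:420] if n=="scene" else p["img"][110:210,250:410],None,fx=4.6,fy=3,interpolation=2))
cv2.imwrite("pics/g.png",np.vstack(ims)[:,:,::-1])
E
```

```text
time_s: 14.85
eef_pos: [640.2, -40.3, 183.6]
ee_rot: [3.116, -0.386, 0.011]
force: [-2.4, -6.4, -0.2]
width: 0.146
3.768091282058104 1.1934369059199297 183.61260297508576 -6.788463319450773
scene yel 206 [-15.3 -37.7 157.9] [-90.8 -84.1 148.5] [ 23.3  -9.  258.1]
scene teal 57 [-91.7 -57.7 149. ] [-95.  -95.2 147.8] [-88.5 -19.4 150.9]
scene org 113 [  6.2  -2.9 171.4] [-10.6  -7.8 153.7] [ 22.5   5.8 197.5]
scene orgline 26 [  9.8   0.  155.9] [-23.8  -6.6 152.3] [ 24.9   6.  159.6]
scene red 4 [ -1.8   2.6 155.3] [-42.8   2.2 154.7] [ 41.8   2.9 156. ]
scene vial 52 [ 68.6  78.4 189.6] [ 58.7  69.4 183.4] [ 76.1  90.1 192.5]
top yel 34 [-10.9 -53.8 162.2] [-27.8 -57.5 145.3] [  6.2 -49.9 251.8]
top teal 97 [-92.4 -67.3 146.5] [-96.3 -96.9 132. ] [-86.9 -37.  154.9]
top org 7 [ -7.9  -0.8 199.5] [-10.   -5.7 197. ] [ -6.1   3.7 202.6]
top orgline 1 [  4.6  10.5 152.6] [  4.6  10.5 152.6] [  4.6  10.5 152.6]
```

View pics/g.png

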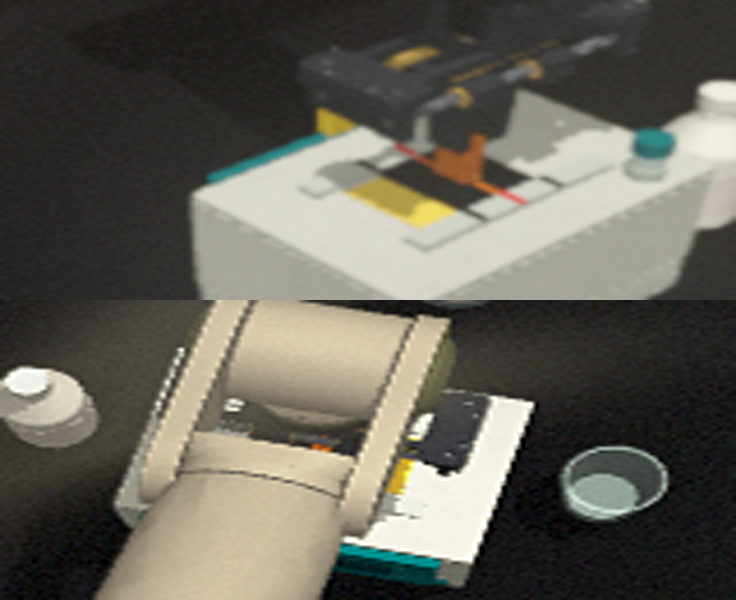

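The orange line meets the red marks at (510,195) and (400,148). Travel is 29.8 mm, the force of 6.8 N matches the spring's 6.6 N at half, and the door edge is still flush. Handing in.

```bash
python3 -c "
from cell import *
s=sense();print(s['time_s'],s['width']);sign_off()"
```

```text
14.95 0.14522169938721616
the job is handed in; nothing more can be done
```

I handed the job in at 14.95 s with the interlock reset and the shutter held at half. No verdict is reported.

- **Door:** I pulled it down to its stop, where the force rose to 29 N with no further motion, then pushed it shut until it stopped moving under 16 N. On the first pull the tab slipped out of the grip at about 0.6 rad because joint 5 reached its range limit. I gripped it again with less tilt and finished the pull.
- **Shutter:** I held the orange lever at 29.8 mm of travel by the arm's own reading. The wrist read 6.8 N, against 6.6 N expected at half, and the orange line met the red marks in the last picture. The shutter never went past about 30 mm.
- **Last checks:** The door's edge was flush at the front (-92 mm). The vial, wash bottle and beaker looked standing and undisturbed. The mouse was outside the last picture, so I did not check it again; the arm stayed well above it.
- **Disagreements:** When the door was pushed shut, its angle from the arm's position read about -0.05 rad instead of 0. I put this down to the tab sitting off-centre in the pads. The cameras showed the door shut after release. The last top view was mostly blocked by the arm, so the final check relies on the scene camera and the arm's readings.

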